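# Set a fingerling grading gate to its setting block

### The job

Set the grading gate to the blue setting block that lies loose under it: put the red-handled socket driver on the square head of the gate's stop screw and turn the screw down (clockwise) until the block just drags under the gate, nipped lightly but still easy to slide by its tail, never jammed. Try the drag by sliding the block a little along its channel, and leave it nipped like that under the gate, ready for the lock nut, with the driver standing on the screw. Leave the bottle, the beaker and the tally counter where they are.

Things in the scene. Friction and masses are not known exactly. Their poses are not given: they have to be found in the camera images.
- grader: Bench grading gate, bolted down: bed 265 x 100 x 12 mm (165 mm before to 100 mm behind the origin); pillars and a bridge, 94 mm wide along y, 30 mm along x, top 100 mm above the table, stand across it. Guide strips, tops 24 mm high, 52 mm apart, run from 55 mm before to 100 mm behind the origin. Origin: on the table under gate and screw axis. x: along the channel, away from the robot; z up.
- gate: Gate: steel plate with a sprung white wear strip, 54 mm wide, 11 mm along the channel, as its lower edge; the screw moves it up and down. Origin: on the screw axis, 15 to 20 mm above the strip's underside, which is 0.8 to 2.0 mm above the block at first; only feel tells closer. On the block the strip gives 0.035 mm per N of nip: 0.1 to 0.4 rad past first touch (3 to 12 N) is right; 22 N jams.
- screw_head (a point): Stop screw's square head above the bridge, on the gate's axis: 10 mm square, 9 mm high, then a tip 6 mm high that tapers to 4.4 mm square; a 30 mm collar below. This point: centre of the square where the taper begins, 9 mm above the collar, about 0.127 m above the table; its x, y lie along the flats. Clockwise from above lowers gate and screw 1.0 mm per rad; takes 0.04 N m; stays where left.
- driver_grip (a point): Red round fluted handle of the upright socket driver, 22 mm in diameter, 32 mm high. This point: its centre, 72 mm above the driver's foot, on its axis. Below the handle a neck 9 mm thick, then a dark barrel 28 mm thick up to 45 mm above the foot. The driver (88 mm high, 0.14 kg) first stands upright on the table and can be gripped at any yaw.
- driver_foot (a point): Centre of the driver's underside, the mouth of its socket: 11.6 mm square, 16 mm deep, flats along this point's x and y; about 0.15 rad of free play either way on the screw's square. Seated, the foot rests on the screw's collar 9 mm below the point screw_head, and the driver stands there by itself, its grip point 63 mm above screw_head.
- setting_block: Blue plastic setting block, 30 mm high, 0.21 kg, lying on the bed: its gauging end, 90 mm long, 44 mm wide, is under the gate, its tail, 18 mm wide, 60 mm long, points to the robot (150 mm in all, along its x). Origin: under the gauging end's face, at +x. Friction 0.3 to 0.42: loose it slides at a push or pull of 0.5 to 1 N; a light drag is 3 to 9 N, about 0.7 x the nip more than loose.
- block_tail (a point): Centre of the tail's end face (towards the robot, -x), 15 mm above the block's underside, 150 mm from the other end. The block can be pushed here, low down, or its tail gripped (18 mm).
- block_end (a point): Centre of the face of the block's gauging end (+x), 15 mm above its underside. It starts 38 to 50 mm behind the gate's axis (beyond it from the tail) and must stay 15 to 80 mm behind it, so that the gauging end stays under the whole strip.
- iodine_bottle: Brown bottle with a black cap at the back of the table, 42 mm thick, 78 mm high; origin under its centre. Leave alone.
- beaker: Clear plastic beaker, 75 mm wide, 83 mm high, at the left; origin under its centre. Leave alone.
- tally_counter: Grey hand tally counter, 43 x 64 x 22 mm, at the left; origin on its underside. Leave alone.
Not all that is in view belongs to the job. Of the things that look like the part that bears driver_grip, the smaller one is meant.

How it is judged:
On the way, in this order (a step that is already met when the one before it is completed fails the run):
1. the driver is seated on the screw's square head (horizontal distance between driver_foot and screw_head below 0.003 m and z of driver_foot in the frame of screw_head below -0.006 m), for 0.2 s.
2. the block is slid under the gate with a light drag, gate resting on it (contact force between gate and setting_block between 0.8 and 18 N and linear speed of setting_block above 0.002 m/s and x of block_end in the frame of grader above 0.01 m), for 0.1 s.
At the end, for the whole second after the job is handed in: The block rests under the gate, the face of its gauging end 15 to 80 mm behind the gate's axis, nipped with 1.2 to 15 N (a light drag); the driver stands upright on the screw's square, within 3 mm of its axis and of its seat (all of step 1 and contact force between gate and setting_block between 1.2 and 15 N and x of block_end in the frame of grader between 0.015 and 0.08 m and linear speed of setting_block below 0.01 m/s and angle between driver_foot's own z axis and vertical below 0.15 rad); the robot touches nothing.
It fails at once if the block is jammed: nip of the gate on the block over 22 N (contact force between gate and setting_block above 22 N).
It fails at once if the fingers push on the grading gate with more than 25 N (contact force between the fingers and grader above 25 N).
It fails at once if the brown bottle is moved by more than 30 mm (distance of iodine_bottle from where it was at the start of the episode above 0.03 m).
It fails at once if the beaker is moved by more than 30 mm (distance of beaker from where it was at the start of the episode above 0.03 m).
It fails at once if the tally counter is moved by more than 30 mm (distance of tally_counter from where it was at the start of the episode above 0.03 m).
It also fails if it takes over 72 s, if anything falls off the work surface, if the arm or the gripper's body presses on something with over 40 N, if the wrist force passes 120 N, or if a joint passes its speed limit or range.

### The arm

A 7-joint arm with a two-finger parallel gripper is mounted at the origin on a cart in front of the work surface, level with it; the furniture and walls round the work are solid. World frame = base frame: x ahead of the robot, y to its left, z up, the work surface at z = 0. Lengths are in m, angles in rad, forces in N, time in s.
With the tool pointing down it reaches from about 0.425 to 0.925 m from the base axis. Payload 6.8 kg.
Tool frame: the origin (TCP) lies at the very end of the fingers, on their centre line; the grasp point (between the pads) lies 19 mm behind it; z points along the fingers, y is the line along which they close (so a half turn about z gives the same grasp; the last joint's range is limited). The gripper opens to 85 mm and grips with 20 to 120 N. Pads are 22 mm wide; open, the fingers measure 114 mm over their backs; the gripper's body (76 mm by 85 mm) begins 54 mm behind the grasp point. The pads swing forward as they close: fully open they stand 13 mm farther back than shut.
Start: joints at [-1.301, 0.477, 0.022, 1.555, -0.011, 1.109, -0.083], TCP at [0.249, 0.627, 0.231] pointing down, gripper open.
Joint ranges: [-2.96, 2.96], [-0.34, 2.1], [-1.41, 1.46], [0.24, 2.44], [-1.37, 4.51], [0.17, 1.92], [-2.96, 2.96]. Speed limits (rad/s): [2.39, 2.39, 3.14, 3.14, 3.14, 3.14, 3.14].

### API

Orientations are given as a rotation vector (axis times angle).
In Python, from bench import get_obs, viewer, r gives the robot as it stands. The module is installed in compiled form; this text tells all that it offers.
- The arm moves only by the tool play_rows, never from a script. Its argument "commands" is a list that holds one entry, the list of rows, each a list of 5 numbers: the gripper's target within -1 to 1 (shut at 1, half-way at 0, fully open at -1), then the shift along the tool's x, y, z scaled (see below), then the turn about the tool's z scaled (see below). A call has 1 to 12 rows; each row is the pose to reach, as a shift and turn from the pose commanded when the call began, along the tool's axes at that moment; what a row does not reach only later rows make up. The controller multiplies each number of a shift by 0.2 m and each number of a turn by pi/2 rad. A row lasts 1/12 s, in which the tool goes at most 41.7 mm and 7.16 degrees, less where a joint would pass 70% of its speed; a pose out of reach is approached as far as the arm can. A call with a number of a shift or a turn outside -1 to 1 is refused whole. A call with a gripper value outside its range is refused whole. The fingers move at their own pace and stop on an object; "grip_force" is the grip in N (left out, the last holds). Time passes only in rows, so rows that repeat a pose let the fingers close. It gives the time, the measured TCP pose, the force, the opening and the grip force at its end, in the units of the state.
- get_obs(): the state, without advancing time (a new reading comes with each control period).
- viewer.grab_frame(name): name is "side" or "top" or "wrist"; returns a dict with "pixels" (400x640x3 uint8, red, green, blue), "fovy" (degrees; the focal length in pixels is half the picture's height over the tangent of half this angle, whatever the lens; pixels are square), "cx", "cy" (the principal point, pixels), "distortion" ([k1, k2, p1, p2, k3] as OpenCV has them; the pictures are not rectified), "world_to_cam" (4x4, takes a point from world to camera coordinates); the wrist camera has in their place "hand_eye" (4x4, takes a point from camera to tool coordinates, whose origin is the TCP and whose axes are the flange's). Camera axes: x right, y up, looking along -z (the intrinsics and any distortion apply to the point x, -y, -z); pixel columns grow to the right and rows downward; lengths in m; the calibration is good to about 2 mm. A picture is of the moment at which its call begins: read the wrist's pose just before it. There is no depth.
- r.hand_in(): hands the job in; it is judged then, once.
Trained networks look in a picture, given as the dict that the camera call returned (one of the last four; its "shot" number tells which), for a name from the list of things; names that differ only in an ending like _2 or _b are one class to them, and where a whole thing is asked for, a point or a joint stands for the part that bears it (a point fixed in the world has none). Each returns a list of dicts, best first, with "score" (0 to 1); they miss things now and then, are a little off and sometimes report something else, mostly with a low value. They report only what shows in the picture. A call takes as long as a camera call. They do not tell look-alikes from the thing itself.
- viewer.trace(picture, thing): "pixels" (400x640 bool, what is visible of it) and "rect" ([left, top, right, bottom] in pixels, round what is visible of it).
The state is a dict: "clock": time; "joints": joint angles; "qvel": joint speeds; "tau": joint torques, N m; "tcp_pos": TCP position; "orientation": TCP orientation; "contact_force": force on the tool from outside, world axes, zero at the start; "moment": the same for the moment, N m; "grip_width": finger opening in m; "gripper_force": force on a finger pad.
Only numpy, scipy, OpenCV 4.12 (cv2) and the standard library are available. Lean on these libraries where they do the work, as an engineer would, in place of code of your own. Each camera call takes 0.05 s, during which the arm holds its last target. There are 200 camera calls.

## Working session

There is one attempt and no reset: what is moved stays moved. The work goes in short steps, Python scripts to look and compute and a tool call to move; the robot and the scene stay as the last step left them, time stands still between calls to the robot, and variables do not carry over. Pictures are saved under pics/ and viewed, at most 10 in all, crops included, and the job is handed in when it is done.

Besides the shell and the picture viewer there is one more tool, called after "Call:" by a JSON object that holds its "api" and its "payload", one argument or row to a line. play_rows: Moves the arm, as the interface text tells. Shifts and turns lie within -1 to 1; 1 stands for 0.2 m of shift or pi/2 rad of turn. Its arguments: {"type":"object","properties":{"commands":{"type":"array","items":{"type":"array","items":{"type":"array","items":{"type":"number","minimum":-1,"maximum":1}}}},"grip_force":{"type":"number"}},"required":["commands"]}

```bash
mkdir -p pics
cat > h.py <<'E'
import numpy as np, cv2
from bench import get_obs, viewer, r
from scipy.spatial.transform import Rotation as R
def K(p):
    f=200/np.tan(np.radians(p["fovy"])/2); return np.array([[f,0,p["cx"]],[0,f,p["cy"]],[0,0,1.]])
F=np.diag([1,-1,-1.])
def w2c(p,o=None):
    if "world_to_cam" in p: return np.array(p["world_to_cam"])
    T=np.eye(4);T[:3,:3]=R.from_rotvec(o["orientation"]).as_matrix();T[:3,3]=o["tcp_pos"]
    return np.linalg.inv(T@np.array(p["hand_eye"]))
def ray(p,uv,W):
    n=cv2.undistortPoints(np.array(uv,float).reshape(-1,1,2),K(p),np.array(p["distortion"],float)).reshape(-1,2)
    d=np.c_[n,np.ones(len(n))]@F@W[:3,:3]; return -W[:3,:3].T@W[:3,3], d
def atz(p,uv,W,z):
    c,d=ray(p,uv,W); z=np.asarray(z,float); return c+d*((z-c[2])/d[:,2])[:,None]
def proj(p,X,W):
    X=np.atleast_2d(X); c=(X@W[:3,:3].T+W[:3,3])@F
    return cv2.projectPoints(c,np.zeros(3),np.zeros(3),K(p),np.array(p["distortion"],float))[0].reshape(-1,2)
def save(p,n): cv2.imwrite(f"pics/{n}.png",cv2.cvtColor(p["pixels"],cv2.COLOR_RGB2BGR))
E
python3 - <<'E'
from h import *
np.set_printoptions(precision=4,suppress=True)
o=get_obs();print(o)
ims=[]
for n in("side","top"):
    p=viewer.grab_frame(n);W=w2c(p);ims.append(p["pixels"]);print(n,p["fovy"],p["cx"],p["cy"],p["distortion"],"cam",-W[:3,:3].T@W[:3,3])
    for t in("grader","driver_grip","setting_block","gate","iodine_bottle","beaker","tally_counter"):
        for q in viewer.trace(p,t)[:3]: print(t,round(q["score"],2),q["rect"],int(q["pixels"].sum()))
    save(p,n+"0")
E
```

```text
{'clock': 0.0, 'joints': array([-1.3011,  0.4778,  0.0223,  1.5565, -0.0115,  1.1093, -0.0831]), 'qvel': array([ 0.0012, -0.0005, -0.0001, -0.0026, -0.0006,  0.0008, -0.0009]), 'tau': array([ -0.0003, -59.6443,   1.608 , -28.1188,   0.0125,   0.0093,
         0.    ]), 'tcp_pos': array([0.2488, 0.6268, 0.2303]), 'orientation': array([-0.5898, -3.0855,  0.0029]), 'contact_force': array([ 1.0106, -0.1894, -0.275 ]), 'moment': array([-0.0248,  0.0306,  0.0231]), 'gripper_force': 0.0, 'grip_width': 0.08509683130076783}
side 53.60207087979735 330.7543026268101 203.36475551535844 [0.0076 0.     0.     0.     0.    ] cam [ 0.6276 -0.9265  0.5468]
grader 0.71 [279.6, 180.2, 385.7, 236.8] 1961
driver_grip 0.8 [263.8, 265.6, 279.2, 307.9] 487
driver_grip 0.66 [393.3, 179.8, 407.3, 209.8] 356
driver_grip 0.58 [235.7, 225.5, 259.7, 281.5] 813
setting_block 0.73 [301.1, 202.6, 355.6, 221.7] 631
setting_block 0.54 [289.6, 181.4, 303.2, 188.1] 73
gate 0.62 [336.8, 183.5, 343.3, 188.0] 61
iodine_bottle 0.83 [392.0, 178.1, 403.6, 212.7] 404
beaker 0.74 [335.6, 184.7, 341.5, 188.5] 55
beaker 0.68 [330.9, 163.8, 354.3, 190.5] 464
tally_counter 0.65 [290.7, 179.9, 303.5, 187.1] 90
top 54.104372522354026 326.28725422062234 199.69908511242386 [-0.0532  0.      0.      0.      0.    ] cam [ 0.4105 -0.0137  0.9635]
grader 0.79 [277.0, 158.5, 329.0, 269.8] 3683
grader 0.74 [287.6, 183.0, 309.4, 248.5] 640
driver_grip 0.69 [395.6, 267.7, 420.9, 283.7] 332
driver_grip 0.64 [435.5, 234.2, 454.4, 248.3] 185
setting_block 0.79 [289.5, 183.3, 306.6, 247.1] 659
iodine_bottle 0.75 [243.4, 127.3, 260.6, 149.5] 346
beaker 0.82 [186.8, 185.9, 225.4, 219.8] 928
tally_counter 0.52 [191.7, 270.7, 211.5, 285.1] 250
tally_counter 0.17 [289.9, 184.6, 304.7, 202.1] 139
```

View pics/top0.png

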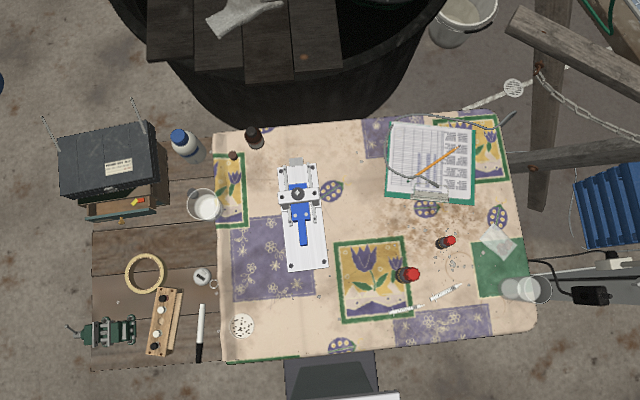

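View pics/side0.png

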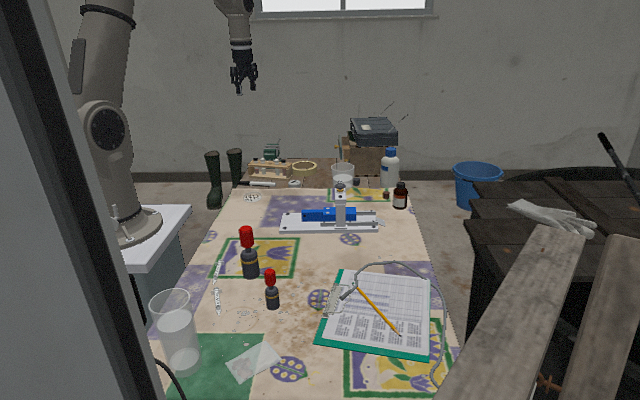

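Seen in the top picture: grader around (303,215), its screw at (297,194), block tail at (303,235). Two red-handled drivers are visible, at top (408,274) / side (249,253) and at top (445,241) / side (271,290). The smaller one is the second, so that is my choice. Other reddish things, such as the brown bottle at (253,138), don't qualify. Next I triangulate.

Run:
```python
from h import *
np.set_printoptions(precision=4,suppress=True)
ps={n:viewer.grab_frame(n) for n in("side","top")}
def red(p):
    h=cv2.cvtColor(p["pixels"],cv2.COLOR_RGB2HSV);m=(((h[...,0]<8)|(h[...,0]>172))&(h[...,1]>170)&(h[...,2]>90)).astype(np.uint8)
    n,l,s,c=cv2.connectedComponentsWithStats(m); return [(c[i],s[i]) for i in range(1,n) if s[i][4]>40]
def tri(uvs):
    A=np.zeros((3,3));b=np.zeros(3)
    for n,uv in uvs.items():
        c,d=ray(ps[n],[uv],w2c(ps[n]));d=d[0]/np.linalg.norm(d[0]);M=np.eye(3)-np.outer(d,d);A+=M;b+=M@c
    return np.linalg.solve(A,b)
rs={n:red(p) for n,p in ps.items()}
for n in rs:
    for c,s in rs[n]: print(n,c,s)
for cs,_ in rs["side"]:
    for ct,_ in rs["top"]: print(cs,ct,tri({"side":cs,"top":ct}))
p=ps["top"];W=w2c(p)
print("screw",atz(p,[(297,194)],W,[.13]))
for t in("iodine_bottle","beaker","tally_counter"):
    q=viewer.trace(p,t)[0];yx=np.argwhere(q["pixels"]).mean(0)[::-1];print(t,atz(p,[yx],W,[.03]))
# block principal axis
h=cv2.cvtColor(p["pixels"],cv2.COLOR_RGB2HSV);m=((h[...,0]>105)&(h[...,0]<125)&(h[...,1]>150)).astype(np.uint8);m[:,:270]=0;m[:,330:]=0;m[:150]=0;m[275:]=0
ys,xs=np.nonzero(m);print("blue",xs.min(),xs.max(),ys.min(),ys.max())
t=ys>222; X=atz(p,np.c_[xs[t],ys[t]],W,np.full(t.sum(),.042));print("tail",X.min(0),X.max(0));print("tail dir y/x",np.polyfit(X[:,0],X[:,1],1))
a=cv2.resize(ps["side"]["pixels"][170:320,225:425],None,fx=3.6,fy=3.6,interpolation=2);b=cv2.resize(p["pixels"][150:285,265:465],None,fx=3.6,fy=3.6,interpolation=2)
cv2.imwrite("pics/c1.png",cv2.resize(np.vstack([a,b])[...,::-1],None,fx=.58,fy=.58,interpolation=3))
```

```text
side [245.6612 236.0331] [239 226  14  22 242]
side [269.5724 276.6966] [264 269  11  17 145]
top [450.5254 239.7458] [446 236  10   9  59]
top [412.458 273.626] [406 267  14  14 131]
[245.6612 236.0331] [450.5254 239.7458] [ 0.457  -0.2863  0.1576]
[245.6612 236.0331] [412.458 273.626] [ 0.4141 -0.2041  0.1047]
[269.5724 276.6966] [450.5254 239.7458] [ 0.4806 -0.3084  0.0761]
[269.5724 276.6966] [412.458 273.626] [ 0.4367 -0.2211  0.0072]
screw [[0.6079 0.0282 0.13  ]]
iodine_bottle [[0.7899 0.1299 0.03  ]]
beaker [[0.6255 0.26   0.03  ]]
tally_counter [[0.4543 0.2705 0.03  ]]
blue 289 309 184 245
tail [0.5043 0.0202 0.042 ] [0.558  0.0367 0.042 ]
tail dir y/x [0.0223 0.0166]
```

View pics/c1.png

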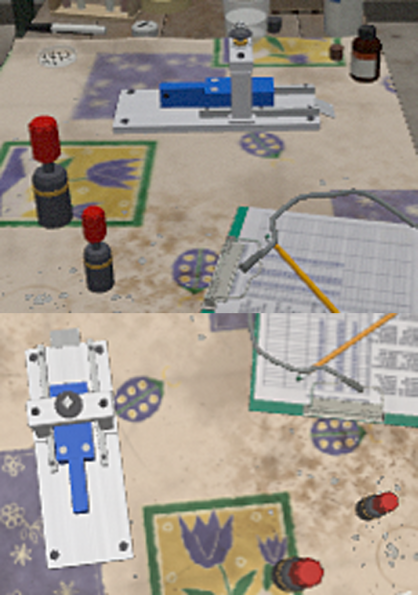

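The choice checks out: the smaller driver stands at about (0.481,-0.308), grip height 0.076 against the stated 0.072. It is the shorter one, at (95,245) in the crop. Next I travel over the grader, turning the tool y axis to world y on the way, for a wrist view.

Call:
{"api": "play_rows", "payload": {
  "commands": [
    [[0.0, -1, -0.59, -0.1, -0.24], [0.0, -1, -0.59, -0.1, -0.24], [0.0, -1, -0.59, -0.1, -0.24], [0.0, -1, -0.59, -0.1, -0.24], [0.0, -1, -0.59, -0.1, -0.24], [0.0, -1, -0.59, -0.1, -0.24]]
  ]
}}

```text
clock: 1.55
tcp_pos: [0.3951, 0.4394, 0.252]
orientation: [0.01, 3.14, -0.002]
contact_force: [1.1, -0.3, -1.2]
grip_width: 0.0429
gripper_force: 0.0
```

```bash
cat >> h.py <<'E'
def go(t,yaw=None):
    "print shift (scaled) to world TCP t"
    o=get_obs();M=R.from_rotvec(o["orientation"]).as_matrix()
    print("tcp",o["tcp_pos"].round(4),"ty ang",np.degrees(np.arctan2(M[1,1],M[0,1])).round(2),"q7",o["joints"][6].round(3),"t",round(o["clock"],2),"tilt",M[2].round(4))
    print("shift",(M.T@(np.array(t)-o["tcp_pos"])/.2).round(3))
E
python3 -c "
from h import *
go((.52,.1,.26))"
```

```text
tcp [0.3951 0.4394 0.252 ] ty ang 89.65 q7 0.621 t 1.55 tilt [-0.0019 -0.001  -1.    ]
shift [-0.635 -1.693 -0.037]
```

Call:
{"api": "play_rows", "payload": {
  "commands": [
    [[0.0, -0.6, -0.95, 0, 0], [0.0, -0.6, -0.95, 0, 0], [0.0, -0.6, -0.95, 0, 0], [0.0, -0.6, -0.95, 0, 0], [0.0, -0.6, -0.95, 0, 0]]
  ]
}}

```text
clock: 1.97
tcp_pos: [0.5033, 0.2659, 0.2517]
orientation: [0.001, 3.141, 0.001]
contact_force: [0.9, 0.6, -0.2]
grip_width: 0.0429
gripper_force: 0.0
```

Call:
{"api": "play_rows", "payload": {
  "commands": [
    [[0.0, 0, -0.9, -0.1, 0], [0.0, 0, -0.9, -0.1, 0], [0.0, 0, -0.9, -0.1, 0], [0.0, 0, -0.9, -0.1, 0], [0.0, 0, -0.9, -0.1, 0], [0.0, 0, -0.9, -0.1, 0], [0.0, 0, -0.9, -0.1, 0]]
  ]
}}

```text
clock: 2.55
tcp_pos: [0.5025, 0.0871, 0.2717]
orientation: [0.005, 3.141, 0.001]
contact_force: [0.8, -0.2, 0.0]
grip_width: 0.0429
gripper_force: 0.0
```

Run:
```python
from h import *
np.set_printoptions(precision=4,suppress=True)
go((.4806,-.3084,.26))
o=get_obs();p=viewer.grab_frame("wrist");W=w2c(p,o);save(p,"w1")
import pickle;pickle.dump((p,o),open("w1.pkl","wb"))
print(p["hand_eye"],p["fovy"],p["distortion"])
print(proj(p,[(.608,.028,.127),(.48,-.308,.072),(.5,.02,.04)],W))
```

```text
tcp [0.5025 0.0871 0.2717] ty ang 89.82 q7 1.31 t 2.55 tilt [-0.0008  0.0007 -1.    ]
shift [ 0.103 -1.978  0.057]
[[ 0.0006  0.9631  0.269   0.0677]
 [ 1.     -0.0006 -0.0001  0.0001]
 [ 0.0001  0.269  -0.9631 -0.1429]
 [ 0.      0.      0.      1.    ]] 58.637858657247904 [-0.0154  0.      0.      0.      0.    ]
[[257.8954 296.5086]
 [-80.2868 149.5333]
 [259.3806 162.4876]]
```

View pics/w1.png

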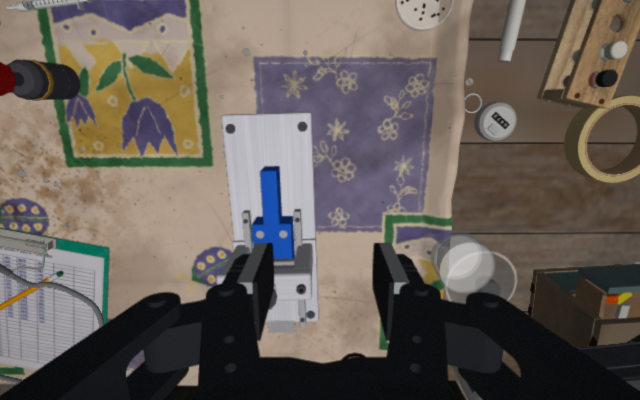

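The wrist view shows the grader at (270,210), block tail at (270,180), and the screw partly hidden by the left finger near (265,296). The bed is turned about +1.5 to 2°. I move for a clear screw view.

Call:
{"api": "play_rows", "payload": {
  "commands": [
    [[0.0, -0.2, -0.29, 0.1, 0], [0.0, -0.2, -0.29, 0.1, 0], [0.0, -0.2, -0.29, 0.1, 0]]
  ]
}}

```text
clock: 2.85
tcp_pos: [0.544, 0.0259, 0.2496]
orientation: [-0.007, -3.141, 0.005]
contact_force: [0.3, -0.4, 0.0]
grip_width: 0.0428
gripper_force: 0.0
```

Run:
```python
from h import *
np.set_printoptions(precision=4,suppress=True)
go((.4806,-.3084,.26))
o=get_obs();p=viewer.grab_frame("wrist");W=w2c(p,o)
import pickle;pickle.dump((p,o),open("w2.pkl","wb"))
u=proj(p,[(.608,.028,.127)],W)[0];print(u)
x,y=u.astype(int);x0,y0=max(0,x-60),max(0,y-75)
c=p["pixels"][y0:y0+100,x0:x0+120];print(x0,y0)
cv2.imwrite("pics/w2c.png",cv2.resize(c,None,fx=6,fy=6,interpolation=cv2.INTER_CUBIC)[...,::-1]);save(p,"w2")
```

```text
tcp [0.544  0.0259 0.2496] ty ang 89.75 q7 1.467 t 2.85 tilt [ 0.0007 -0.003  -1.    ]
shift [ 0.31  -1.673 -0.046]
[325.9212 266.0286]
265 191
```

View pics/w2c.png

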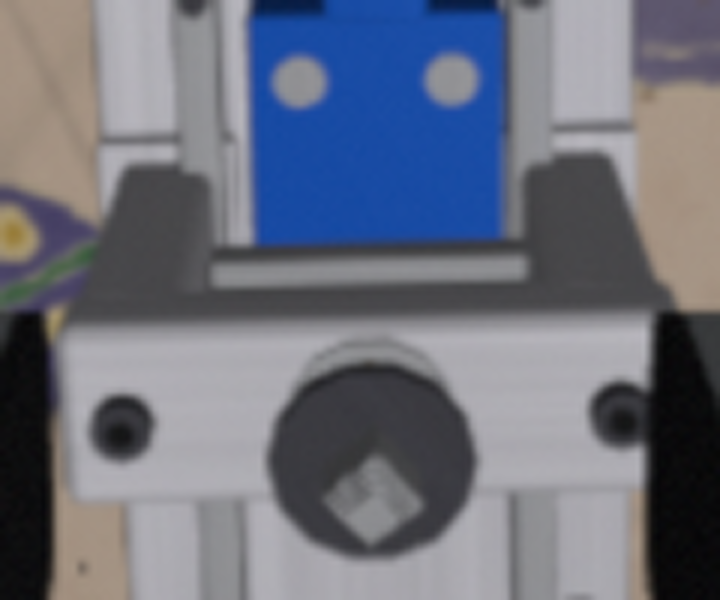

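The crop shows the screw collar centred at (373,458) and its square at (374,500), with flats at about 45° to the bed. The blue block passes under the gate. Next I go to the driver.

Call:
{"api": "play_rows", "payload": {
  "commands": [
    [[0.0, 0.2, -0.9, 0, 0], [0.0, 0.2, -0.9, 0, 0], [0.0, 0.2, -0.9, 0, 0], [0.0, 0.2, -0.9, 0, 0], [0.0, 0.2, -0.9, 0, 0]]
  ]
}}

```text
clock: 3.32
tcp_pos: [0.5008, -0.1537, 0.2515]
orientation: [-0.005, -3.141, 0.002]
contact_force: [0.0, 0.1, -1.2]
grip_width: 0.0428
gripper_force: 0.0
```

Call:
{"api": "play_rows", "payload": {
  "commands": [
    [[0.0, 0.28, -0.79, 0.2, 0], [0.0, 0.28, -0.79, 0.2, 0], [0.0, 0.28, -0.79, 0.2, 0], [0.0, 0.28, -0.79, 0.2, 0], [0.0, 0.28, -0.79, 0.2, 0], [0.0, 0.28, -0.79, 0.2, 0]]
  ]
}}

```text
clock: 3.82
tcp_pos: [0.4452, -0.3091, 0.2106]
orientation: [-0.006, -3.14, -0.0]
contact_force: [1.1, 0.8, 0.3]
grip_width: 0.0426
gripper_force: 0.0
```

Run:
```python
from h import *
import pickle
np.set_printoptions(precision=4,suppress=True)
p,o=pickle.load(open("w2.pkl","rb"));W=w2c(p,o);cr=lambda L:np.array(L)/6.+[265,191]
print("collar",atz(p,cr([(373,458)]),W,[.118]))
S=atz(p,cr([(376,455),(425,497),(372,547),(322,500)]),W,[.127]*4);print(S,S.mean(0))
for i in range(4): d=S[(i+1)%4]-S[i];print(np.linalg.norm(d),np.degrees(np.arctan2(d[1],d[0])))
B=atz(p,cr([(76,498),(650,490)]),W,[.1]*2);print("bridge near?",B,B[1]-B[0])
B=atz(p,cr([(68,325),(645,317)]),W,[.1]*2);d=B[1]-B[0];print("bridge top edge",B.mean(0),np.linalg.norm(d),np.degrees(np.arctan2(-d[0],d[1])))
p1,o1=pickle.load(open("w1.pkl","rb"));W1=w2c(p1,o1)
B=atz(p1,[(222,116),(311,113)],W1,[.012]*2);d=B[1]-B[0];print("bed near",B.mean(0),np.linalg.norm(d),np.degrees(np.arctan2(-d[0],d[1])))
B=atz(p1,[(270,167)],W1,[.042]);print("tail end",B)
B=atz(p1,[(262,170),(255,215),(278,169),(281,214)],W1,[.042]*4);print("tail",B)
go((.4806,-.3084,.16))
o=get_obs();p=viewer.grab_frame("wrist");W=w2c(p,o);save(p,"w3");pickle.dump((p,o),open("w3.pkl","wb"))
h=cv2.cvtColor(p["pixels"],cv2.COLOR_RGB2HSV);m=(((h[...,0]<8)|(h[...,0]>172))&(h[...,1]>170)&(h[...,2]>90)).astype(np.uint8)
n,l,s,c=cv2.connectedComponentsWithStats(m)
for i in range(1,n):
    if s[i][4]>80: print(c[i],s[i],atz(p,[c[i]],W,[.078]))
u=proj(p,[(.4806,-.3084,.088)],W)[0].astype(int);print(u)
y0,x0=max(0,u[1]-60),max(0,u[0]-75);print(x0,y0)
cv2.imwrite("pics/w3c.png",cv2.resize(p["pixels"][y0:y0+120,x0:x0+150],None,fx=5,fy=5,interpolation=2)[...,::-1])
```

```text
collar [[0.6137 0.0291 0.118 ]]
[[0.6087 0.0294 0.127 ]
 [0.6151 0.0362 0.127 ]
 [0.6227 0.0289 0.127 ]
 [0.6155 0.022  0.127 ]] [0.6155 0.0291 0.127 ]
0.009245141202870481 46.65780870140205
0.010535692763404363 -43.677359195679614
0.00994234042101008 -136.36206674810626
0.01003940868006869 132.40198149887226
bridge near? [[ 0.6292 -0.0157  0.1   ]
 [ 0.6281  0.0711  0.1   ]] [-0.0011  0.0868  0.    ]
bridge top edge [0.6005 0.0268 0.1   ] 0.08514881179710075 0.7182130536915092
bed near [0.4514 0.0254 0.012 ] 0.09838408836832147 1.6726827140342138
tail end [[0.5045 0.0314 0.042 ]]
tail [[0.5077 0.0227 0.042 ]
 [0.5581 0.0126 0.042 ]
 [0.5067 0.0398 0.042 ]
 [0.557  0.0413 0.042 ]]
tcp [ 0.4452 -0.3091  0.2106] ty ang 89.79 q7 2.203 t 3.82 tilt [ 0.0015  0.0002 -1.    ]
shift [-0.177  0.004  0.253]
[485.3502 156.2598] [ 462  134   45   45 1305] [[ 0.4207 -0.182   0.078 ]]
[326.9326 232.0809] [315 221  25  23 445] [[ 0.4833 -0.3057  0.078 ]]
[323 233]
248 173
```

View pics/w3c.png

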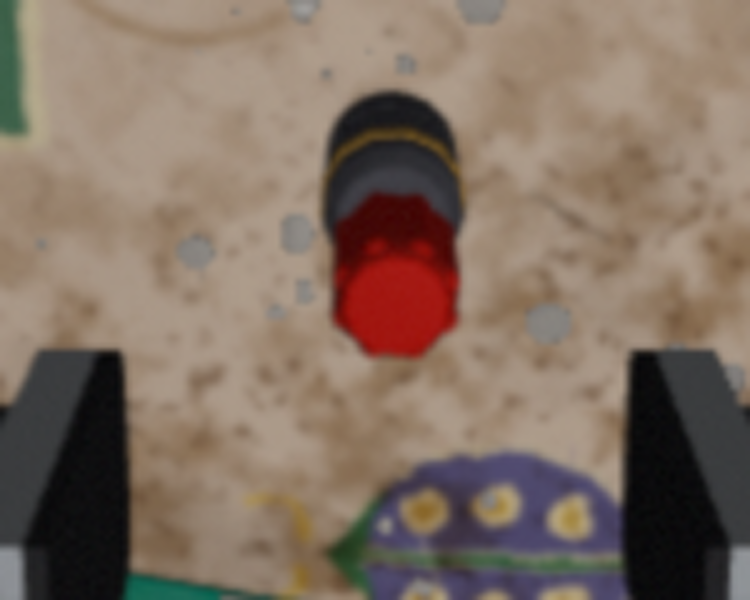

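The crop shows the driver's octagonal red top at (398,307). The screw is at (0.615,0.029), square yaw about 45°, and the bridge edge, bed edge and collar all agree. Next: the driver's exact position.

Run:
```python
from h import *
import pickle
p,o=pickle.load(open("w3.pkl","rb"));W=w2c(p,o)
t=np.array([398,307])/5.+[248,173]; X=atz(p,[t],W,[.088])[0];print(X)
print("foot back rim", atz(p,np.array([[393,92]])/5.+[248,173],W,[.045]), "(+14mm=axis)")
go((X[0],X[1],.053))
```

```text
[ 0.48146264 -0.30523313  0.088     ]
foot back rim [[ 0.45716209 -0.30557942  0.045     ]] (+14mm=axis)
tcp [ 0.4467 -0.307   0.2109] ty ang 89.98 q7 2.202 t 3.87 tilt [ 5.e-04  1.e-03 -1.e+00]
shift [-0.174  0.008  0.789]
```

Call:
{"api": "play_rows", "payload": {
  "commands": [
    [[0.0, -0.175, 0.0, 0.2, 0], [0.0, -0.175, 0.0, 0.4, 0], [0.0, -0.175, 0.0, 0.6, 0], [0.0, -0.175, 0.0, 0.79, 0], [0.0, -0.175, 0.0, 0.79, 0], [0.0, -0.175, 0.0, 0.79, 0], [1, -0.175, 0.0, 0.79, 0], [1, -0.175, 0.0, 0.79, 0], [1, -0.175, 0.0, 0.79, 0], [1, -0.175, 0.0, 0.79, 0], [1, -0.175, 0.0, 0.79, 0]]
  ],
  "grip_force": 60
}}

```text
clock: 4.78
tcp_pos: [0.4831, -0.3088, 0.0561]
orientation: [0.001, 3.137, -0.002]
contact_force: [0.3, 1.9, 8.7]
grip_width: 0.0201
gripper_force: 59.7
```

Run:
```python
from h import *
import pickle
go((.615,.029,.25));o=get_obs();p=viewer.grab_frame("wrist");W=w2c(p,o);save(p,"w4");pickle.dump((p,o),open("w4.pkl","wb"))
print(o)
for _ in range(4): viewer.grab_frame("top");print(get_obs()["tcp_pos"].round(4))
u=proj(p,[o["tcp_pos"]+[0,0,.035]],W)[0];print(u)
```

```text
tcp [ 0.4831 -0.3088  0.0561] ty ang 89.96 q7 2.286 t 4.78 tilt [-0.005  -0.0012 -1.    ]
shift [-0.663  1.688 -0.968]
{'clock': 4.7833, 'joints': array([ 0.20581378,  0.55588853,  0.33277523,  1.95731205, -0.28410208,
        0.66812981,  2.28593489]), 'qvel': array([ 0.00120284,  0.00199091, -0.00252585, -0.00179373,  0.00088653,
        0.00159525, -0.00063186]), 'tau': array([ 9.00978036e-01, -4.79870296e+01,  6.66167378e+00, -1.68057168e+01,
        3.14492611e-01, -4.19680551e-01,  1.87109094e-03]), 'tcp_pos': array([ 0.48314948, -0.30876408,  0.05610995]), 'orientation': array([ 1.08615386e-03,  3.13661968e+00, -1.87857246e-03]), 'contact_force': array([0.3122546 , 1.9259447 , 8.70302002]), 'moment': array([0.46437796, 0.01106012, 0.02369575]), 'gripper_force': 59.66249763965607, 'grip_width': 0.020147256371966897}
[ 0.4832 -0.3087  0.0561]
[ 0.4832 -0.3087  0.0561]
[ 0.4832 -0.3087  0.0561]
[ 0.4832 -0.3088  0.0561]
[322.24611556 303.95382402]
```

View pics/w4.png

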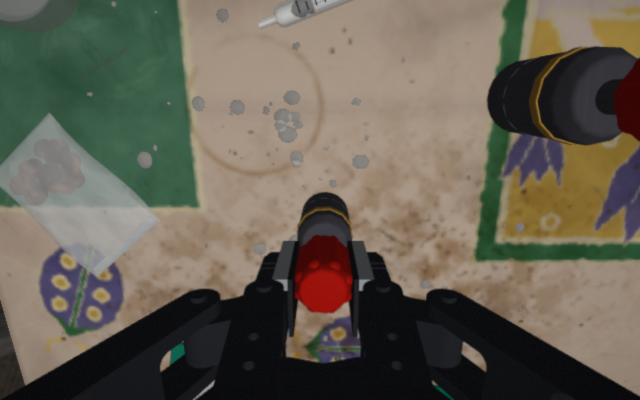

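Driver gripped at (325,290), opening 20 mm; its top seems a few mm nearer the robot than the TCP. I measure that, using the side and top cameras as well.

Run:
```python
from h import *
import pickle
np.set_printoptions(precision=4,suppress=True)
for f in("w3","w4"):
    p,o=pickle.load(open(f+".pkl","rb"));W=w2c(p,o)
    h=cv2.cvtColor(p["pixels"],cv2.COLOR_RGB2HSV);m=(((h[...,0]<8)|(h[...,0]>172))&(h[...,1]>150)&(h[...,2]>40))
    col=h[:,:,2][:,326 if f=="w3" else 324].copy();mc=m[:,326 if f=="w3" else 324]
    r=[i for i in range(200,330) if mc[i]];print(f,[(i,int(col[i])) for i in r][::2])
    print(o["tcp_pos"],atz(p,[(325,r[-1]),(325,r[-1]-20)],W,[.088]*2))
    # dark barrel rear rim seen from above: rim at z=.045 and foot z=0
    g=p["pixels"][180:260,326 if f=="w3" else 324].mean(1);print(g.astype(int)[::2])
```

```text
w3 [(212, 65), (214, 65), (216, 65), (218, 67), (220, 71), (222, 93), (224, 135), (226, 164), (228, 163), (230, 163), (232, 163), (234, 162), (236, 162), (238, 161), (240, 161), (242, 158)]
[ 0.4452 -0.3091  0.2106] [[ 0.4888 -0.3073  0.088 ]
 [ 0.4718 -0.3073  0.088 ]]
[142 154 150 147 143 126  31  31  26  34  59  37  43  56  64  63  32  26
  23  27  28  35  54  69  67  68  68  66  67  66  66  66  89 114 108 121
 138 137 114 119]
w4 [(236, 62), (238, 63), (240, 64), (242, 63), (244, 64), (246, 64), (248, 64), (250, 64), (252, 65), (254, 64), (256, 66), (258, 66), (260, 67), (262, 73), (264, 83), (266, 94), (268, 103), (270, 128), (272, 149), (274, 157), (276, 156), (278, 156), (280, 155), (282, 156), (284, 155), (286, 154), (288, 154), (290, 154), (292, 154), (294, 153), (296, 153), (298, 154), (300, 153), (302, 153), (304, 153), (306, 153), (308, 152), (310, 152), (312, 142)]
[ 0.4831 -0.3088  0.0561] [[ 0.4884 -0.3078  0.088 ]
 [ 0.4804 -0.3078  0.088 ]]
[151 148 146 143 140 140  66  23  25  37  24  24  24  33  59  57  26  35
  42  43  44  51  61  63  63  62  61  56  29  24  25  24  25  26  26  25
  26  23  26  25]
```

Call:
{"api": "play_rows", "payload": {
  "commands": [
    [[1, 0, 0, -0.25, 0], [1, 0, 0, -0.5, 0], [1, 0, 0, -0.75, 0], [1, -0.1, 0.2, -0.97, 0], [1, -0.3, 0.6, -0.97, 0], [1, -0.4, 1.0, -0.97, 0], [1, -0.4, 1.0, -0.97, 0], [1, -0.4, 1.0, -0.97, 0], [1, -0.4, 1.0, -0.97, 0], [1, -0.4, 1.0, -0.97, 0]]
  ]
}}

```text
clock: 5.87
tcp_pos: [0.5642, -0.0997, 0.2493]
orientation: [-0.016, 3.137, 0.006]
contact_force: [1.1, 1.5, -1.7]
grip_width: 0.0205
gripper_force: 58.9
```

Run:
```python
from h import *
go((.6175,.0285,.206));o=get_obs();print(o["contact_force"],o["moment"],o["grip_width"])
```

```text
tcp [ 0.5642 -0.0997  0.2493] ty ang 90.57 q7 1.763 t 5.87 tilt [-0.0043  0.0039 -1.    ]
shift [-0.272  0.637  0.22 ]
[ 1.11306084  1.46204064 -1.7356186 ] [ 0.02498877  0.00085825 -0.02399192] 0.020532724309809118
```

Call:
{"api": "play_rows", "payload": {
  "commands": [
    [[1, -0.27, 0.64, 0.1, 0], [1, -0.27, 0.64, 0.2, 0], [1, -0.27, 0.64, 0.22, 0], [1, -0.27, 0.64, 0.22, 0], [1, -0.27, 0.64, 0.22, 0], [1, -0.27, 0.64, 0.22, 0]]
  ]
}}

```text
clock: 6.37
tcp_pos: [0.615, 0.0208, 0.2033]
orientation: [0.003, -3.141, 0.0]
contact_force: [-0.5, 0.3, -0.8]
grip_width: 0.0204
gripper_force: 59.1
```

Run:
```python
from h import *
go((.6175,.0285,.19));
ims=[]
for n in("side","top","wrist"):
    o=get_obs();p=viewer.grab_frame(n);W=w2c(p,o)
    q=proj(p,[(.615,.029,.118),o["tcp_pos"]+[-.0025,.0005,-.0561]],W);print(n,q.round(1))
    u=q.mean(0).astype(int); u[0]=min(max(u[0],50),590);u[1]=min(max(u[1],50),350)
    ims.append(cv2.resize(p["pixels"][u[1]-45:u[1]+45,u[0]-30:u[0]+30],(260,390),interpolation=2));print(u)
cv2.imwrite("pics/h1.png",np.hstack(ims)[...,::-1])
```

```text
tcp [0.615  0.0208 0.2033] ty ang 90.1 q7 1.563 t 6.37 tilt [ 5.e-04 -0.e+00 -1.e+00]
shift [-0.012  0.038  0.067]
side [[339.4 185.2]
 [338.3 176.1]]
[338 180]
top [[296.7 192.1]
 [300.4 189.6]]
[298 190]
wrist [[339.4 203. ]
 [323.5 213.8]]
[331 208]
```

View pics/h1.png

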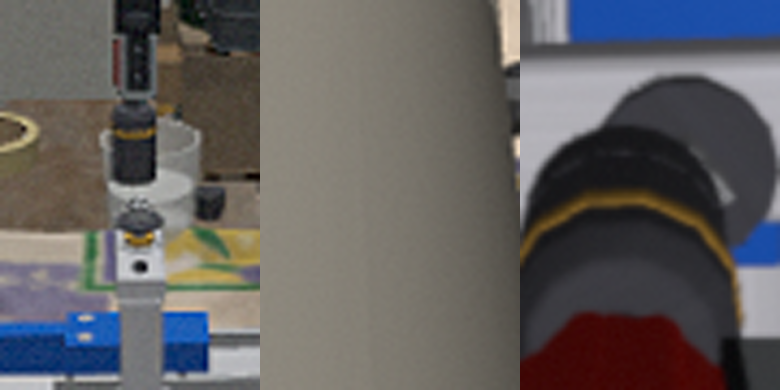

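In the wrist crop the collar is at (339,200) px, where (0.615,0.029) predicts (339,203). The driver's axis is about 7 mm short in y and 3 mm in x, so I correct and go down to just above the tip.

Call:
{"api": "play_rows", "payload": {
  "commands": [
    [[1, -0.015, 0.035, 0, 0], [1, -0.015, 0.035, 0.03, 0], [1, -0.015, 0.035, 0.05, 0], [1, -0.015, 0.035, 0.05, 0]]
  ]
}}

```text
clock: 6.85
tcp_pos: [0.6174, 0.0264, 0.1921]
orientation: [-0.002, -3.14, 0.0]
contact_force: [-0.6, 0.0, -1.9]
grip_width: 0.0206
gripper_force: 59.1
```

Run:
```python
from h import *
go((.618,.0277,.18));o=get_obs();print(o["contact_force"],o["moment"])
```

```text
tcp [0.6174 0.0264 0.1921] ty ang 89.95 q7 1.556 t 6.85 tilt [ 1.9e-03 -3.0e-04 -1.0e+00]
shift [-0.003  0.006  0.061]
[-0.58166725  0.0466265  -1.9167549 ] [ 0.03480316  0.01070409 -0.01534502]
```

Call:
{"api": "play_rows", "payload": {
  "commands": [
    [[1, -0.003, 0.006, 0.01, 0], [1, -0.003, 0.006, 0.02, 0], [1, -0.003, 0.006, 0.03, 0], [1, -0.003, 0.006, 0.03, 0], [1, -0.003, 0.006, 0.03, 0]]
  ]
}}

```text
clock: 7.27
tcp_pos: [0.6188, 0.0278, 0.1872]
orientation: [-0.001, -3.141, 0.0]
contact_force: [0.0, 0.4, -1.6]
grip_width: 0.0206
gripper_force: 59.1
```

Call:
{"api": "play_rows", "payload": {
  "commands": [
    [[1, 0, 0, 0.01, 0], [1, 0, 0, 0.02, 0], [1, 0, 0, 0.03, 0], [1, 0, 0, 0.03, 0]]
  ]
}}

```text
clock: 7.6
tcp_pos: [0.6182, 0.0275, 0.1808]
orientation: [-0.002, -3.14, 0.001]
contact_force: [-1.5, -0.5, -2.8]
grip_width: 0.0203
gripper_force: 59.1
```

Call:
{"api": "play_rows", "payload": {
  "commands": [
    [[1, 0, 0, 0.01, 0], [1, 0, 0, 0.02, 0], [1, 0, 0, 0.03, 0], [1, 0, 0, 0.03, 0], [1, 0, 0, 0.03, 0]]
  ]
}}

```text
clock: 8.02
tcp_pos: [0.6191, 0.0274, 0.177]
orientation: [0.002, 3.141, 0.001]
contact_force: [-5.2, -1.9, 12.8]
grip_width: 0.0204
gripper_force: 60.8
```

Run:
```python
from h import *
go((.618,.0277,.174));o=get_obs();print(o["contact_force"],o["moment"])
ims=[]
for n in("side","wrist"):
    o=get_obs();p=viewer.grab_frame(n);W=w2c(p,o)
    u=proj(p,[(.615,.029,.14)],W)[0].astype(int);u[1]=min(u[1],350)
    ims.append(cv2.resize(p["pixels"][u[1]-45:u[1]+45,u[0]-45:u[0]+45],(390,390),interpolation=2));print(u)
cv2.imwrite("pics/h2.png",np.hstack(ims)[...,::-1])
```

```text
tcp [0.6191 0.0274 0.177 ] ty ang 89.92 q7 1.56 t 8.02 tilt [-8.e-04  3.e-04 -1.e+00]
shift [0.006 0.001 0.015]
[-5.16513331 -1.87046224 12.77317032] [-0.33629962  1.42838231 -0.1116563 ]
[339 177]
[325 222]
```

View pics/h2.png

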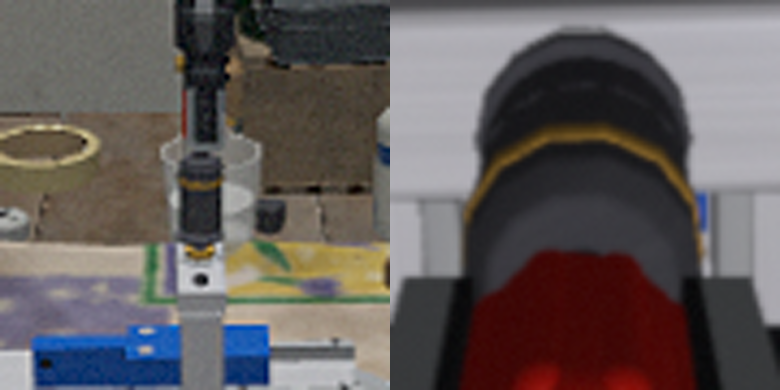

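The view fits a seated driver: the barrel sits concentric on the collar, with a 12.8 N push back. The foot is at about 0.121, below the taper, so the head seems to sit about 3 mm higher than nominal. I relieve the press and turn clockwise 0.6 rad, well short of any touch.

Call:
{"api": "play_rows", "payload": {
  "commands": [
    [[1, 0.008, 0, -0.015, 0], [1, 0.008, 0, -0.015, 0], [1, 0.009, -0.001, -0.015, 0.08], [1, 0.01, -0.002, -0.015, 0.16], [1, 0.011, -0.003, -0.015, 0.24], [1, 0.012, -0.004, -0.015, 0.32], [1, 0.0135, -0.0045, -0.015, 0.382], [1, 0.0135, -0.0045, -0.015, 0.382], [1, 0.0135, -0.0045, -0.015, 0.382]]
  ]
}}

```text
clock: 8.87
tcp_pos: [0.6163, 0.0265, 0.1782]
orientation: [0.925, 3.002, -0.001]
contact_force: [0.2, -1.9, -1.5]
grip_width: 0.0205
gripper_force: 60.6
```

Run:
```python
from h import *
go((.618,.0277,.174));o=get_obs();print(o["contact_force"],o["moment"])
```

```text
tcp [0.6163 0.0265 0.1782] ty ang 55.74 q7 1.032 t 8.87 tilt [-8.e-04 -7.e-04 -1.e+00]
shift [-0.003  0.01   0.021]
[ 0.18808647 -1.86903775 -1.48135425] [-0.71053292 -0.01404373 -0.01012825]
```

Call:
{"api": "play_rows", "payload": {
  "commands": [
    [[1, 0.001, -0.001, 0.01, 0.08], [1, 0.002, -0.002, 0.01, 0.16], [1, 0.003, -0.003, 0.01, 0.24], [1, 0.004, -0.004, 0.01, 0.32], [1, 0.0055, -0.0045, 0.01, 0.382], [1, 0.0055, -0.0045, 0.01, 0.382], [1, 0.0055, -0.0045, 0.01, 0.382]]
  ]
}}

```text
clock: 9.45
tcp_pos: [0.6147, 0.0261, 0.1762]
orientation: [1.769, 2.596, -0.002]
contact_force: [-0.8, -4.4, 0.7]
grip_width: 0.0203
gripper_force: 60.6
```

Run:
```python
from h import *
go((.618,.0277,.24));o=get_obs();print(o["contact_force"],o["moment"])
```

```text
tcp [0.6147 0.0261 0.1762] ty ang 21.46 q7 0.513 t 9.45 tilt [-9.e-04 -6.e-04 -1.e+00]
shift [ 0.001  0.018 -0.319]
[-0.77051297 -4.40313297  0.69746628] [-1.10271731  0.19207424 -0.0019538 ]
```

Call:
{"api": "play_rows", "payload": {
  "commands": [
    [[1, -0.007, -0.003, 0, 0], [0, -0.007, -0.003, 0, 0], [0, -0.007, -0.003, 0, 0], [0, -0.007, -0.003, 0, 0], [0, -0.007, -0.003, -0.17, 0], [0, -0.007, -0.003, -0.34, 0], [0, -0.007, -0.003, -0.34, 0], [0, 0.19, -0.44, -0.34, -0.776], [0, 0.19, -0.44, -0.34, -0.776], [0, 0.19, -0.44, -0.34, -0.776], [0, 0.19, -0.44, -0.34, -0.776], [0, 0.19, -0.44, -0.34, -0.776]]
  ]
}}

```text
clock: 10.45
tcp_pos: [0.5181, 0.0313, 0.2448]
orientation: [0.88, 3.016, 0.003]
contact_force: [0.5, -0.5, 0.2]
grip_width: 0.0425
gripper_force: 0.0
```

Call:
{"api": "play_rows", "payload": {
  "commands": [
    [[0, 0, 0, 0, -0.4], [0, 0, 0, 0, -0.4], [0, 0, 0, 0, -0.4], [0, 0, 0, 0, -0.4], [0, 0, 0, 0, -0.4]]
  ]
}}

```text
clock: 10.87
tcp_pos: [0.5192, 0.031, 0.2446]
orientation: [-0.089, 3.139, 0.001]
contact_force: [-0.1, 0.0, -1.0]
grip_width: 0.0426
gripper_force: 0.0
```

Run:
```python
from h import *
go((.518,.030,.1));o=get_obs();print(o["contact_force"],o["moment"])
p=viewer.grab_frame("wrist");W=w2c(p,o);save(p,"w5")
X=np.array([(.504+dx,y,.042) for dx in (.003,.02) for y in np.arange(0,.06,.001)])
uv=proj(p,X,W).round().astype(int);rgb=p["pixels"][uv[:,1].clip(0,399),uv[:,0].clip(0,639)].astype(int)
bl=(rgb[:,2]>rgb[:,0]+60);print("blue y",[X[bl&(np.arange(120)//60==k),1][[0,-1]] if (bl&(np.arange(120)//60==k)).any() else None for k in (0,1)])
X=np.array([(x,.030,.042) for x in np.arange(.48,.54,.001)]);uv=proj(p,X,W).round().astype(int);rgb=p["pixels"][uv[:,1].clip(0,399),uv[:,0]].astype(int);print("tail end x",X[(rgb[:,2]>rgb[:,0]+60)][:1])
p=viewer.grab_frame("side");cv2.imwrite("pics/s5.png",cv2.resize(p["pixels"][120:250,270:420],None,fx=4.5,fy=4.5,interpolation=2)[...,::-1])
```

```text
tcp [0.5192 0.031  0.2446] ty ang 93.24 q7 1.554 t 10.87 tilt [-1.e-03  9.e-04 -1.e+00]
shift [ 0.007 -0.005  0.723]
[-0.11333692  0.00276831 -1.01855272] [0.01490257 0.0562464  0.03916198]
blue y [array([0.022, 0.035]), array([0.021, 0.037])]
tail end x [[0.506 0.03  0.042]]
```

View pics/s5.png

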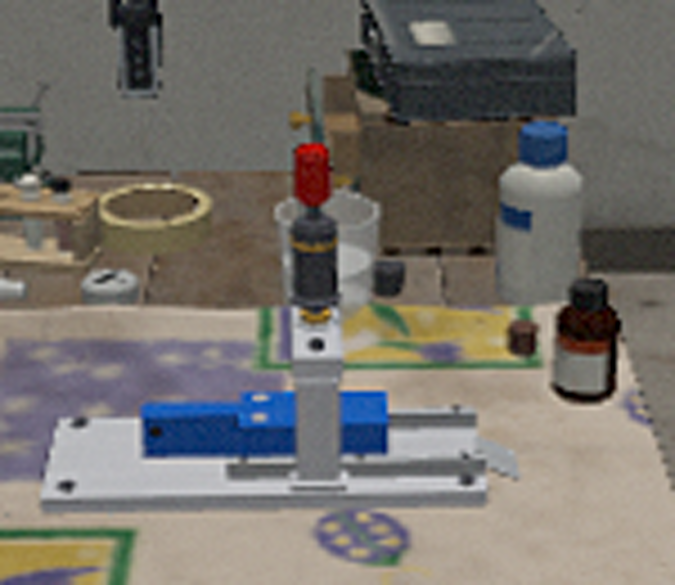

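The driver stands upright on the screw (its red top at (312,175)), block unchanged. I go down round the tail.

Call:
{"api": "play_rows", "payload": {
  "commands": [
    [[0, 0.0, -0.01, 0.2, 0.02], [0, 0.0, -0.01, 0.4, 0.02], [0, 0.0, -0.01, 0.6, 0.02], [0, 0.0, -0.01, 0.8, 0.02], [0, 0.0, -0.01, 0.9, 0.02], [0, 0.0, -0.01, 0.9, 0.02]]
  ]
}}

```text
clock: 11.47
tcp_pos: [0.5158, 0.0284, 0.0603]
orientation: [0.023, -3.134, 0.002]
contact_force: [0.1, -0.0, 0.8]
grip_width: 0.0426
gripper_force: 0.0
```

Call:
{"api": "play_rows", "payload": {
  "commands": [
    [[0, 0, 0, 0.1, 0], [0, 0, 0, 0.22, 0], [0, 0, 0, 0.22, 0], [0, 0, 0, 0.22, 0]]
  ]
}}

```text
clock: 11.8
tcp_pos: [0.5193, 0.0285, 0.0211]
orientation: [0.025, -3.141, -0.0]
contact_force: [0.4, 0.0, 0.9]
grip_width: 0.0425
gripper_force: 0.0
```

Run:
```python
from h import *
go((.519,.029,.019));o=get_obs();print(o["contact_force"],o["moment"])
```

```text
tcp [0.5193 0.0285 0.0211] ty ang 90.91 q7 1.695 t 11.8 tilt [ 3.e-04  1.e-04 -1.e+00]
shift [0.002 0.002 0.01 ]
[0.36365547 0.00233404 0.9408958 ] [ 0.03460283 -0.01867271 -0.04342574]
```

Grip the tail lightly, then slide 6 mm.

Call:
{"api": "play_rows", "payload": {
  "commands": [
    [[1, 0, 0, 0, 0], [1, 0, 0, 0, 0], [1, 0, 0, 0, 0], [1, 0, 0, 0, 0], [1, 0, 0, 0, 0]]
  ],
  "grip_force": 25
}}

```text
clock: 12.22
tcp_pos: [0.5205, 0.0286, 0.0222]
orientation: [-0.027, 3.138, 0.001]
contact_force: [-1.0, -0.4, 7.0]
grip_width: 0.0173
gripper_force: 27.0
```

Call:
{"api": "play_rows", "payload": {
  "commands": [
    [[1, -0.01, 0, 0, 0], [1, -0.02, 0, 0, 0], [1, -0.03, 0, 0, 0], [1, -0.04, 0, 0, 0]]
  ]
}}

```text
clock: 12.55
tcp_pos: [0.5267, 0.0286, 0.0222]
orientation: [0.027, -3.141, -0.002]
contact_force: [-6.6, 0.1, 13.0]
grip_width: 0.0179
gripper_force: 27.9
```

Call:
{"api": "play_rows", "payload": {
  "commands": [
    [[1, 0, 0, 0, 0], [1, 0.01, 0, 0, 0], [1, 0.02, 0, 0, 0], [1, 0.03, 0, 0, 0], [1, 0.04, 0, 0, 0]]
  ]
}}

```text
clock: 12.97
tcp_pos: [0.5219, 0.0287, 0.0222]
orientation: [-0.027, 3.136, 0.001]
contact_force: [3.5, 0.2, 6.4]
grip_width: 0.0175
gripper_force: 26.7
```

Gripping presses the tail down (7–13 N), which spoils the reading. I ease the height and slide again.

Call:
{"api": "play_rows", "payload": {
  "commands": [
    [[1, 0, 0, -0.008, 0], [1, 0, 0, -0.011, 0], [1, 0, 0, -0.011, 0]]
  ]
}}

```text
clock: 13.22
tcp_pos: [0.5186, 0.0285, 0.0227]
orientation: [0.028, -3.141, -0.0]
contact_force: [1.0, 0.4, -1.4]
grip_width: 0.0176
gripper_force: 25.8
```

Call:
{"api": "play_rows", "payload": {
  "commands": [
    [[1, -0.01, 0, 0, 0], [1, -0.02, 0, 0, 0], [1, -0.03, 0, 0, 0], [1, -0.04, 0, 0, 0]]
  ]
}}

```text
clock: 13.55
tcp_pos: [0.5273, 0.0285, 0.0224]
orientation: [0.028, -3.141, 0.0]
contact_force: [-0.8, -0.2, -0.5]
grip_width: 0.0177
gripper_force: 25.9
```

Call:
{"api": "play_rows", "payload": {
  "commands": [
    [[1, 0.01, 0, 0, 0], [1, 0.02, 0, 0, 0], [1, 0.03, 0, 0, 0], [1, 0.04, 0, 0, 0]]
  ]
}}

```text
clock: 13.88
tcp_pos: [0.5188, 0.0284, 0.0225]
orientation: [-0.028, 3.141, 0.0]
contact_force: [0.1, 0.4, -1.1]
grip_width: 0.0173
gripper_force: 25.8
```

Freely loose now: ±0.5 N about zero with no vertical load, so the gate has not touched yet. Back to the driver for another 0.45 rad.

Call:
{"api": "play_rows", "payload": {
  "commands": [
    [[0, 0, 0, 0, 0], [0, 0, 0, 0, 0], [0, 0, 0, 0, 0], [0, 0, 0, -0.2, 0], [0, 0, 0, -0.4, 0], [0, 0, 0, -0.6, 0], [0, 0, 0, -0.8, 0], [0, 0, 0, -1, 0], [0, 0, 0, -1, 0]]
  ]
}}

```text
clock: 14.63
tcp_pos: [0.5235, 0.0284, 0.2302]
orientation: [-0.026, 3.129, 0.005]
contact_force: [0.8, 0.1, 0.2]
grip_width: 0.0423
gripper_force: 0.0
```

Call:
{"api": "play_rows", "payload": {
  "commands": [
    [[0, -0.0, 0, -0.12, 0], [0, -0.2, 0, -0.12, 0], [0, -0.4, 0, -0.12, 0], [0, -0.48, 0, -0.12, 0], [0, -0.48, 0, -0.12, 0], [0, -0.48, 0, -0.12, 0]]
  ]
}}

```text
clock: 15.13
tcp_pos: [0.6151, 0.0299, 0.2458]
orientation: [0.027, -3.14, 0.001]
contact_force: [-0.2, 0.1, -0.7]
grip_width: 0.0426
gripper_force: 0.0
```

Run:
```python
from h import *
go((.615,.0285,.177));o=get_obs();print(o["contact_force"],o["moment"])
p=viewer.grab_frame("wrist");W=w2c(p,o)
h=cv2.cvtColor(p["pixels"],cv2.COLOR_RGB2HSV);m=(((h[...,0]<8)|(h[...,0]>172))&(h[...,1]>150)&(h[...,2]>110)).astype(np.uint8)
n,l,s,c=cv2.connectedComponentsWithStats(m)
for i in range(1,n):
    if s[i][4]>150: print(c[i],s[i],atz(p,[c[i]],W,[.209]))
```

```text
tcp [0.6151 0.0299 0.2458] ty ang 91.0 q7 1.607 t 15.13 tilt [ 1.2e-03 -8.0e-04 -1.0e+00]
shift [ 0.    -0.007  0.344]
[-0.20669828  0.12288226 -0.66134221] [-0.03031895  0.05064221  0.03008803]
[320.07843137 225.67156863] [304 211  35  32 816] [[0.61283308 0.02851466 0.209     ]]
```

Call:
{"api": "play_rows", "payload": {
  "commands": [
    [[0, 0.008, -0.007, 0.17, 0], [0, 0.008, -0.007, 0.335, 0], [0, 0.008, -0.007, 0.335, 0], [1, 0.008, -0.007, 0.335, 0], [1, 0.008, -0.007, 0.335, 0], [1, 0.008, -0.007, 0.335, 0], [1, 0.008, -0.007, 0.335, 0]]
  ],
  "grip_force": 50
}}

```text
clock: 15.77
tcp_pos: [0.6139, 0.0285, 0.1811]
orientation: [-0.028, 3.14, 0.001]
contact_force: [-1.8, -0.1, 0.3]
grip_width: 0.0206
gripper_force: 49.1
```

Call:
{"api": "play_rows", "payload": {
  "commands": [
    [[1, 0, 0, -0.01, 0.08], [1, 0, 0, -0.01, 0.16], [1, 0, 0, -0.01, 0.24], [1, 0, 0, -0.01, 0.287], [1, 0, 0, -0.01, 0.287], [1, 0, 0, -0.01, 0.287]]
  ]
}}

```text
clock: 16.27
tcp_pos: [0.6136, 0.0289, 0.182]
orientation: [0.671, 3.069, 0.0]
contact_force: [-0.1, -0.5, -3.4]
grip_width: 0.0207
gripper_force: 49.4
```

Run:
```python
from h import *
go((.519,.0285,.245));o=get_obs();print(o["contact_force"],o["moment"])
```

```text
tcp [0.6136 0.0289 0.182 ] ty ang 65.34 q7 1.247 t 16.27 tilt [-5.e-04  3.e-04 -1.e+00]
shift [ 0.429 -0.199 -0.315]
[-0.07020366 -0.53409329 -3.4017559 ] [-0.09009428  0.10122305  0.07000933]
```

Call:
{"api": "play_rows", "payload": {
  "commands": [
    [[0, 0, 0, 0, 0], [0, 0, 0, 0, 0], [0, 0, 0, -0.15, 0], [0, 0, 0, -0.32, 0], [0, 0.1, -0.05, -0.32, -0.07], [0, 0.28, -0.13, -0.32, -0.14], [0, 0.43, -0.2, -0.32, -0.22], [0, 0.43, -0.2, -0.2, -0.287], [0, 0.43, -0.2, 0, -0.287], [0, 0.43, -0.2, 0.2, -0.287], [0, 0.43, -0.2, 0.4, -0.287], [0, 0.43, -0.2, 0.6, -0.287]]
  ]
}}

```text
clock: 17.27
tcp_pos: [0.5198, 0.0287, 0.061]
orientation: [-0.029, 3.138, 0.002]
contact_force: [0.5, 1.0, -0.3]
grip_width: 0.0426
gripper_force: 0.0
```

Run:
```python
from h import *
go((.519,.0285,.0215));o=get_obs();print(o["contact_force"],o["moment"])
```

```text
tcp [0.5198 0.0287 0.061 ] ty ang 91.08 q7 1.708 t 17.27 tilt [-0.0034  0.001  -1.    ]
shift [ 0.005 -0.001  0.197]
[ 0.53762369  0.96060468 -0.25486534] [ 0.07058524 -0.03963158  0.04589252]
```

Call:
{"api": "play_rows", "payload": {
  "commands": [
    [[0, 0, 0, 0.1, 0], [0, 0, 0, 0.192, 0], [0, 0, 0, 0.192, 0], [1, 0, 0, 0.192, 0], [1, 0, 0, 0.192, 0], [1, 0, 0, 0.192, 0], [1, 0, 0, 0.192, 0]]
  ],
  "grip_force": 25
}}

```text
clock: 17.85
tcp_pos: [0.5199, 0.0286, 0.0246]
orientation: [-0.028, 3.138, 0.001]
contact_force: [-0.4, -0.2, 4.3]
grip_width: 0.0177
gripper_force: 27.6
```

Call:
{"api": "play_rows", "payload": {
  "commands": [
    [[1, -0.01, 0, 0, 0], [1, -0.02, 0, 0, 0], [1, -0.03, 0, 0, 0], [1, -0.04, 0, 0, 0]]
  ]
}}

```text
clock: 18.18
tcp_pos: [0.5264, 0.0288, 0.0246]
orientation: [0.028, -3.141, -0.002]
contact_force: [-6.1, -0.4, 12.6]
grip_width: 0.0173
gripper_force: 28.6
```

Call:
{"api": "play_rows", "payload": {
  "commands": [
    [[1, 0.01, 0, 0, 0], [1, 0.02, 0, 0, 0], [1, 0.03, 0, 0, 0], [1, 0.04, 0, 0, 0]]
  ]
}}

```text
clock: 18.52
tcp_pos: [0.5211, 0.0288, 0.0246]
orientation: [-0.028, 3.136, 0.001]
contact_force: [3.4, 0.3, 6.0]
grip_width: 0.0173
gripper_force: 27.8
```

Call:
{"api": "play_rows", "payload": {
  "commands": [
    [[1, 0, 0, -0.006, 0], [1, 0, 0, -0.01, 0], [1, 0, 0, -0.01, 0]]
  ]
}}

```text
clock: 18.77
tcp_pos: [0.5181, 0.0286, 0.0251]
orientation: [0.028, -3.141, -0.0]
contact_force: [0.2, 0.5, -1.2]
grip_width: 0.017
gripper_force: 26.9
```

Call:
{"api": "play_rows", "payload": {
  "commands": [
    [[1, -0.01, 0, 0, 0], [1, -0.02, 0, 0, 0], [1, -0.03, 0, 0, 0], [1, -0.04, 0, 0, 0]]
  ]
}}

```text
clock: 19.1
tcp_pos: [0.5267, 0.0286, 0.0249]
orientation: [0.028, -3.141, 0.0]
contact_force: [-0.5, -0.2, -0.3]
grip_width: 0.0174
gripper_force: 27.0
```

Call:
{"api": "play_rows", "payload": {
  "commands": [
    [[1, 0.01, 0, 0, 0], [1, 0.02, 0, 0, 0], [1, 0.03, 0, 0, 0], [1, 0.04, 0, 0, 0]]
  ]
}}

```text
clock: 19.43
tcp_pos: [0.5182, 0.0284, 0.025]
orientation: [0.028, -3.141, 0.0]
contact_force: [0.3, -0.1, -1.1]
grip_width: 0.0172
gripper_force: 26.9
```

Still loose (±0.4 N). Another 0.45 rad.

Call:
{"api": "play_rows", "payload": {
  "commands": [
    [[0, 0, 0, 0, 0], [0, 0, 0, 0, 0], [0, 0, 0, 0, 0], [0, 0, 0, -0.2, 0], [0, 0, 0, -0.4, 0], [0, 0, 0, -0.6, 0], [0, 0, 0, -0.8, 0], [0, 0, 0, -1, 0], [0, 0, 0, -1, 0]]
  ]
}}

```text
clock: 20.18
tcp_pos: [0.5231, 0.0284, 0.2327]
orientation: [-0.026, 3.129, 0.005]
contact_force: [0.6, -0.7, -0.6]
grip_width: 0.0428
gripper_force: 0.0
```

Call:
{"api": "play_rows", "payload": {
  "commands": [
    [[0, -0.0, 0, -0.12, 0], [0, -0.2, 0, -0.12, 0], [0, -0.4, 0, -0.12, 0], [0, -0.475, 0, -0.12, 0], [0, -0.475, 0, -0.12, 0], [0, -0.475, 0, -0.12, 0]]
  ]
}}

```text
clock: 20.68
tcp_pos: [0.6135, 0.0299, 0.2484]
orientation: [0.027, -3.14, 0.001]
contact_force: [-0.5, 0.3, -0.2]
grip_width: 0.0426
gripper_force: 0.0
```

Run:
```python
from h import *
import pickle
go((.613,.0285,.177));o=get_obs();p=viewer.grab_frame("wrist");W=w2c(p,o)
h=cv2.cvtColor(p["pixels"],cv2.COLOR_RGB2HSV);m=(((h[...,0]<8)|(h[...,0]>172))&(h[...,1]>150)&(h[...,2]>110)).astype(np.uint8)
n,l,s,c=cv2.connectedComponentsWithStats(m)
for i in range(1,n):
    if s[i][4]>150: print(c[i],s[i],atz(p,[c[i]],W,[.209]));u=c[i].astype(int)
cv2.imwrite("pics/d6.png",cv2.resize(p["pixels"][u[1]-50:u[1]+30,u[0]-50:u[0]+50],None,fx=6,fy=6,interpolation=2)[...,::-1])
```

```text
tcp [0.6135 0.0299 0.2484] ty ang 90.99 q7 1.633 t 20.68 tilt [ 1.2e-03 -8.0e-04 -1.0e+00]
shift [ 0.002 -0.007  0.357]
[322.48322981 228.02857143] [304 211  36  33 805] [[0.61358241 0.02981076 0.209     ]]
```

Call:
{"api": "play_rows", "payload": {
  "commands": [
    [[0, 0.002, -0.005, 0.17, 0], [0, 0.002, -0.005, 0.345, 0], [0, 0.002, -0.005, 0.345, 0], [1, 0.002, -0.005, 0.345, 0], [1, 0.002, -0.005, 0.345, 0], [1, 0.002, -0.005, 0.345, 0], [1, 0.002, -0.005, 0.345, 0]]
  ],
  "grip_force": 50
}}

```text
clock: 21.32
tcp_pos: [0.6135, 0.0289, 0.1817]
orientation: [-0.027, 3.14, 0.0]
contact_force: [-1.5, 0.1, 1.2]
grip_width: 0.0204
gripper_force: 49.3
```

Call:
{"api": "play_rows", "payload": {
  "commands": [
    [[1, 0, 0, -0.005, 0.08], [1, 0, 0, -0.005, 0.16], [1, 0, 0, -0.005, 0.24], [1, 0, 0, -0.005, 0.287], [1, 0, 0, -0.005, 0.287], [1, 0, 0, -0.005, 0.287]]
  ]
}}

```text
clock: 21.82
tcp_pos: [0.6135, 0.0293, 0.1817]
orientation: [0.671, 3.068, 0.0]
contact_force: [-0.1, -0.7, -3.3]
grip_width: 0.0204
gripper_force: 49.1
```

Run:
```python
from h import *
go((.519,.0285,.250));o=get_obs();print(o["contact_force"],o["moment"])
```

```text
tcp [0.6135 0.0293 0.1817] ty ang 65.34 q7 1.282 t 21.82 tilt [-8.e-04  4.e-04 -1.e+00]
shift [ 0.427 -0.201 -0.342]
[-0.0789908  -0.67188433 -3.31122789] [-0.12884897  0.06766414  0.00587555]
```

Call:
{"api": "play_rows", "payload": {
  "commands": [
    [[0, 0, 0, 0, 0], [0, 0, 0, 0, 0], [0, 0, 0, -0.15, 0], [0, 0, 0, -0.32, 0], [0, 0.1, -0.05, -0.32, -0.07], [0, 0.28, -0.13, -0.32, -0.14], [0, 0.427, -0.2, -0.32, -0.22], [0, 0.427, -0.2, -0.2, -0.287], [0, 0.427, -0.2, 0, -0.287], [0, 0.427, -0.2, 0.2, -0.287], [0, 0.427, -0.2, 0.4, -0.287], [0, 0.427, -0.2, 0.6, -0.287]]
  ]
}}

```text
clock: 22.82
tcp_pos: [0.52, 0.029, 0.0605]
orientation: [-0.03, 3.138, 0.002]
contact_force: [0.3, 0.6, 0.1]
grip_width: 0.0423
gripper_force: 0.0
```

Call:
{"api": "play_rows", "payload": {
  "commands": [
    [[0, 0, 0, 0.1, 0], [0, 0, 0, 0.192, 0], [0, 0, 0, 0.192, 0], [1, 0, 0, 0.192, 0], [1, 0, 0, 0.192, 0], [1, 0, 0, 0.192, 0], [1, 0, 0, 0.192, 0], [1, 0, 0, 0.182, 0], [1, 0, 0, 0.182, 0]]
  ],
  "grip_force": 25
}}

```text
clock: 23.57
tcp_pos: [0.5201, 0.0287, 0.0255]
orientation: [-0.028, 3.139, -0.0]
contact_force: [4.1, -2.7, -6.7]
grip_width: 0.0172
gripper_force: 26.0
```

Call:
{"api": "play_rows", "payload": {
  "commands": [
    [[1, -0.01, 0, 0, 0], [1, -0.02, 0, 0, 0], [1, -0.03, 0, 0, 0], [1, -0.04, 0, 0, 0]]
  ]
}}

```text
clock: 23.9
tcp_pos: [0.5233, 0.0288, 0.0242]
orientation: [0.028, -3.134, -0.001]
contact_force: [-10.4, -1.6, 6.3]
grip_width: 0.0171
gripper_force: 27.7
```

Call:
{"api": "play_rows", "payload": {
  "commands": [
    [[1, 0.01, 0, 0, 0], [1, 0.02, 0, 0, 0], [1, 0.03, 0, 0, 0], [1, 0.04, 0, 0, 0]]
  ]
}}

```text
clock: 24.23
tcp_pos: [0.5224, 0.0289, 0.0254]
orientation: [-0.028, 3.134, -0.0]
contact_force: [9.5, -0.6, -6.9]
grip_width: 0.017
gripper_force: 25.8
```

The block drags now. I push on until it slides steadily, to measure the drag.

Call:
{"api": "play_rows", "payload": {
  "commands": [
    [[1, -0.015, 0, 0.01, 0], [1, -0.03, 0, 0.01, 0], [1, -0.045, 0, 0.01, 0], [1, -0.06, 0, 0.01, 0]]
  ]
}}

```text
clock: 24.57
tcp_pos: [0.5266, 0.0289, 0.0231]
orientation: [0.027, -3.133, -0.003]
contact_force: [-14.5, 0.1, 22.2]
grip_width: 0.0178
gripper_force: 30.8
```

Call:
{"api": "play_rows", "payload": {
  "commands": [
    [[1, -0.012, 0, 0, 0], [1, -0.024, 0, 0, 0], [1, -0.036, 0, 0, 0]]
  ]
}}

```text
clock: 24.82
tcp_pos: [0.5339, 0.029, 0.0231]
orientation: [0.028, -3.133, -0.003]
contact_force: [-14.6, 0.5, 20.7]
grip_width: 0.0172
gripper_force: 30.6
```

Call:
{"api": "play_rows", "payload": {
  "commands": [
    [[1, 0.02, 0, -0.005, 0], [1, 0.04, 0, -0.005, 0], [1, 0.06, 0, -0.005, 0], [1, 0.075, 0, -0.005, 0], [1, 0.09, 0, -0.005, 0], [1, 0.1, 0, -0.005, 0]]
  ]
}}

```text
clock: 25.32
tcp_pos: [0.5217, 0.0291, 0.0243]
orientation: [-0.028, 3.134, -0.0]
contact_force: [8.7, -0.4, -7.1]
grip_width: 0.0173
gripper_force: 26.7
```

Call:
{"api": "play_rows", "payload": {
  "commands": [
    [[1, 0.01, 0, 0, 0], [1, 0.02, 0, 0, 0]]
  ]
}}

```text
clock: 25.48
tcp_pos: [0.5179, 0.0291, 0.0244]
orientation: [-0.029, 3.134, -0.0]
contact_force: [8.1, 0.3, -7.2]
grip_width: 0.0173
gripper_force: 26.8
```

Run:
```python
from h import *
for i in range(3): o=get_obs();print(o["contact_force"],o["tcp_pos"],o["gripper_force"]);viewer.grab_frame("side")
```

```text
[ 8.14728944  0.26180013 -7.19912267] [0.51794753 0.02910288 0.02440148] 26.787563860416412
[ 7.70614959  0.29553491 -5.90098431] [0.51744482 0.02912904 0.02435501] 26.85925394296646
[ 7.95632986 -0.02213929 -5.87543521] [0.51742103 0.02912063 0.02433816] 26.91712349653244
```

Call:
{"api": "play_rows", "payload": {
  "commands": [
    [[1, 0, 0, 0.015, 0], [1, 0.01, 0, 0.015, 0], [1, 0.02, 0, 0.015, 0], [1, 0.03, 0, 0.015, 0]]
  ]
}}

```text
clock: 25.97
tcp_pos: [0.5129, 0.029, 0.0223]
orientation: [-0.028, 3.132, 0.001]
contact_force: [7.8, 0.0, 3.1]
grip_width: 0.0173
gripper_force: 29.0
```

Call:
{"api": "play_rows", "payload": {
  "commands": [
    [[1, 0.008, 0, 0, 0], [1, 0.016, 0, 0, 0]]
  ]
}}

```text
clock: 26.13
tcp_pos: [0.5097, 0.029, 0.0223]
orientation: [-0.028, 3.132, 0.001]
contact_force: [6.5, -0.5, 1.9]
grip_width: 0.0172
gripper_force: 29.0
```

The drag is 6.5–7.8 N with almost no vertical load, so the nip is about 6–9 N, which is right. I release the tail, rise clear and check block and driver numerically.

Call:
{"api": "play_rows", "payload": {
  "commands": [
    [[1, -0.012, 0, -0.003, 0], [0, -0.012, 0, -0.003, 0], [0, -0.012, 0, -0.003, 0], [0, -0.012, 0, -0.003, 0], [0, -0.01, 0, -0.2, 0], [0, 0, 0, -0.4, 0], [0, 0, 0, -0.6, 0], [0, 0, 0, -0.8, 0], [0, 0, 0, -1, 0], [0, 0, 0, -1, 0], [0, 0, 0, -1, 0]]
  ]
}}

```text
clock: 27.05
tcp_pos: [0.5059, 0.0288, 0.2226]
orientation: [-0.028, 3.138, 0.003]
contact_force: [-0.7, 1.3, -0.4]
grip_width: 0.0426
gripper_force: 0.0
```

Run:
```python
from h import *
np.set_printoptions(precision=4,suppress=True)
o=get_obs();print(o["tcp_pos"],o["clock"],o["contact_force"])
p=viewer.grab_frame("wrist");W=w2c(p,o)
X=np.array([(x,.029,.042) for x in np.arange(.47,.54,.0005)]);uv=proj(p,X,W).round().astype(int);rgb=p["pixels"][uv[:,1].clip(0,399),uv[:,0]].astype(int);print("tail end x",X[(rgb[:,2]>rgb[:,0]+60)][:1])
p=viewer.grab_frame("side");W=w2c(p)
h=cv2.cvtColor(p["pixels"],cv2.COLOR_RGB2HSV);m=(((h[...,0]<8)|(h[...,0]>172))&(h[...,1]>170)&(h[...,2]>90)).astype(np.uint8)
n,l,s,c=cv2.connectedComponentsWithStats(m)
for i in range(1,n):
    if s[i][4]>40: print(c[i],s[i])
print("expect grip at",proj(p,[(.615,.029,.190),(.615,.029,.193),(.615,.029,.12)],W))
b=cv2.imread("pics/s5.png");b=cv2.resize(b,(150,130),interpolation=cv2.INTER_AREA)[...,::-1]
def bar(img,x0,y0):
    H=cv2.cvtColor(np.ascontiguousarray(img),cv2.COLOR_RGB2HSV);M=(((H[...,0]<8)|(H[...,0]>172))&(H[...,1]>150)&(H[...,2]>90));M[:, :50]=0;M[:,80:]=0;M[50:]=0
    ys,xs=np.nonzero(M);return xs.mean()+x0,ys.mean()+y0,ys.min()+y0,ys.max()+y0,len(xs)
print("s5",bar(b,270,120),"now",bar(p["pixels"][120:250,270:420],270,120))
m=h[...,0]*0;m=((h[...,0]>105)&(h[...,0]<125)&(h[...,1]>150));m[:, :280]=0;m[:,375:]=0;m[:195]=0;m[228:]=0;xs=np.nonzero(m)[1];print("block side cols",xs.min(),xs.max(), "end expect",proj(p,[(.645,.006,.03),(.655,.006,.03)],W))
```

```text
[0.5059 0.0288 0.2226] 27.05 [-0.6774  1.2586 -0.3948]
tail end x [[0.491 0.029 0.042]]
[339.5464 157.5258] [336 151   8  14  97]
[245.6307 235.9876] [239 226  15  22 241]
expect grip at [[339.1115 159.5416]
 [339.0981 158.4355]
 [339.4131 184.5354]]
s5 (np.float64(338.9310344827586), np.float64(157.95402298850576), np.int64(152), np.int64(164), 87) now (np.float64(339.4949494949495), np.float64(157.53535353535352), np.int64(151), np.int64(164), 99)
block side cols 296 350 end expect [[350.8759 218.549 ]
 [354.6021 218.5312]]
```

The block end is now about 26–28 mm behind the axis, and the driver stands at side pixel (339.5,157.5). The tasks allow only 3 mm of seat error, so I check the seat by lightly touching the driver's top with shut fingers.

Call:
{"api": "play_rows", "payload": {
  "commands": [
    [[1, 0, 0, -0.15, 0], [1, -0.2, 0, -0.15, 0], [1, -0.4, 0, -0.15, 0], [1, -0.54, 0, -0.15, 0], [1, -0.54, 0, -0.15, 0], [1, -0.54, 0, -0.15, 0]]
  ],
  "grip_force": 30
}}

```text
clock: 27.65
tcp_pos: [0.6125, 0.0301, 0.2477]
orientation: [0.027, -3.137, 0.004]
contact_force: [-0.3, -0.1, -0.9]
grip_width: 0.0
gripper_force: 0.0
```

Run:
```python
from h import *
go((.614,.029,.210));o=get_obs();print(o["contact_force"],o["grip_width"])
```

```text
tcp [0.6125 0.0301 0.2477] ty ang 90.99 q7 1.665 t 27.65 tilt [ 0.0048 -0.0022 -1.    ]
shift [-0.008 -0.005  0.189]
[-0.27795532 -0.06811581 -0.85981948] 4.386035476815612e-05
```

Call:
{"api": "play_rows", "payload": {
  "commands": [
    [[1, 0, -0.005, 0.09, 0], [1, 0, -0.005, 0.17, 0], [1, 0, -0.005, 0.18, 0], [1, 0, -0.005, 0.18, 0]]
  ]
}}

```text
clock: 27.98
tcp_pos: [0.6107, 0.0292, 0.2128]
orientation: [0.027, -3.137, 0.001]
contact_force: [1.3, 0.5, 0.6]
grip_width: -0.0
gripper_force: 0.0
```

Call:
{"api": "play_rows", "payload": {
  "commands": [
    [[1, 0, 0, 0.01, 0], [1, 0, 0, 0.01, 0]]
  ]
}}

```text
clock: 28.15
tcp_pos: [0.6128, 0.0293, 0.2131]
orientation: [-0.028, 3.141, 0.0]
contact_force: [0.1, 1.1, 0.7]
grip_width: -0.0003
gripper_force: 0.0
```

Call:
{"api": "play_rows", "payload": {
  "commands": [
    [[1, 0, 0, 0.01, 0], [1, 0, 0, 0.01, 0], [1, 0, 0, 0.01, 0]]
  ]
}}

```text
clock: 28.4
tcp_pos: [0.613, 0.0295, 0.211]
orientation: [-0.028, 3.141, 0.0]
contact_force: [0.2, -0.2, -0.3]
grip_width: 0.0002
gripper_force: 0.0
```

Call:
{"api": "play_rows", "payload": {
  "commands": [
    [[1, 0, 0, 0.005, 0], [1, 0, 0, 0.005, 0], [1, 0, 0, 0.005, 0]]
  ]
}}

```text
clock: 28.65
tcp_pos: [0.613, 0.0294, 0.2098]
orientation: [-0.028, 3.141, 0.0]
contact_force: [-0.6, -0.2, 0.5]
grip_width: 0.0001
gripper_force: 0.2
```

Call:
{"api": "play_rows", "payload": {
  "commands": [
    [[1, 0, 0, 0.005, 0], [1, 0, 0, 0.01, 0], [1, 0, 0, 0.01, 0]]
  ]
}}

```text
clock: 28.9
tcp_pos: [0.6127, 0.0294, 0.2074]
orientation: [0.028, -3.141, 0.0]
contact_force: [0.5, 0.1, -0.1]
grip_width: -0.0002
gripper_force: 0.0
```

Call:
{"api": "play_rows", "payload": {
  "commands": [
    [[1, 0, 0, 0.005, 0], [1, 0, 0, 0.01, 0], [1, 0, 0, 0.01, 0]]
  ]
}}

```text
clock: 29.15
tcp_pos: [0.6128, 0.0294, 0.2054]
orientation: [0.028, -3.141, 0.0]
contact_force: [0.4, -0.8, 0.3]
grip_width: -0.0002
gripper_force: 0.0
```

Call:
{"api": "play_rows", "payload": {
  "commands": [
    [[1, 0, 0, 0.005, 0], [1, 0, 0, 0.01, 0], [1, 0, 0, 0.01, 0]]
  ]
}}

```text
clock: 29.4
tcp_pos: [0.6135, 0.0293, 0.2044]
orientation: [-0.028, 3.14, 0.0]
contact_force: [-0.5, -0.2, 3.9]
grip_width: 0.0008
gripper_force: 2.0
```

Call:
{"api": "play_rows", "payload": {
  "commands": [
    [[1, 0, 0, 0.005, 0], [1, 0, 0, 0.008, 0], [1, 0, 0, 0.008, 0]]
  ]
}}

```text
clock: 29.65
tcp_pos: [0.6144, 0.0293, 0.2043]
orientation: [-0.027, 3.138, 0.001]
contact_force: [-3.0, -0.5, 12.8]
grip_width: 0.0002
gripper_force: 6.2
```

Firm contact at 0.2044 puts the foot at 0.1164, which matches the collar (0.118 minus about 1.7 mm of screw travel). The driver is fully seated. I retract and hand in.

Call:
{"api": "play_rows", "payload": {
  "commands": [
    [[1, 0, 0, -0.02, 0], [1, 0, 0, -0.2, 0], [1, 0, 0, -0.3, 0], [1, 0.2, 0, -0.3, 0], [1, 0.4, 0, -0.3, 0], [1, 0.4, 0, -0.3, 0], [1, 0.4, 0, -0.3, 0]]
  ]
}}

```text
clock: 30.23
tcp_pos: [0.5305, 0.0279, 0.2618]
orientation: [0.028, -3.14, -0.003]
contact_force: [1.4, 0.5, -0.0]
grip_width: 0.0001
gripper_force: 0.0
```

Run:
```python
from h import *
o=get_obs();print(o["tcp_pos"],o["clock"],o["contact_force"])
p=viewer.grab_frame("side");h=cv2.cvtColor(p["pixels"],cv2.COLOR_RGB2HSV);m=(((h[...,0]<8)|(h[...,0]>172))&(h[...,1]>170)&(h[...,2]>90)).astype(np.uint8)
n,l,s,c=cv2.connectedComponentsWithStats(m);ok=False
for i in range(1,n):
    if s[i][4]>40: print(c[i],s[i]); ok|=np.hypot(*(c[i]-[339.5,157.5]))<1.5
print(ok)
if ok: print(r.hand_in())
```

```text
[0.53054127 0.02787165 0.26180133] 30.2333 [ 1.36297846  0.52058879 -0.00808312]
[339.46391753 159.64948454] [336 153   8  14  97]
[245.61181435 236.03375527] [239 226  15  22 237]
False
```

The touch pressed the driver about 5 mm further down (pixel row 157.5 to 159.6), so it had not been fully home before. Step 1 is probably only met now, so the drag slide must be repeated with the driver properly seated.

Call:
{"api": "play_rows", "payload": {
  "commands": [
    [[0, 0.11, 0.005, 0, 0], [0, 0.11, 0.005, 0.2, 0], [0, 0.11, 0.005, 0.4, 0], [0, 0.11, 0.005, 0.6, 0], [0, 0.11, 0.005, 0.8, 0], [0, 0.11, 0.005, 0.95, 0], [0, 0.11, 0.005, 0.95, 0]]
  ]
}}

```text
clock: 30.87
tcp_pos: [0.5083, 0.0282, 0.0669]
orientation: [0.029, -3.133, 0.005]
contact_force: [-0.4, -0.8, 0.2]
grip_width: 0.0424
gripper_force: 0.0
```

Run:
```python
from h import *
go((.508,.029,.0235))
```

```text
tcp [0.5083 0.0282 0.0669] ty ang 91.04 q7 1.764 t 30.87 tilt [ 0.0087 -0.0029 -1.    ]
shift [-0.001  0.004  0.217]
```

Call:
{"api": "play_rows", "payload": {
  "commands": [
    [[0, 0, 0.003, 0.1, 0], [0, 0, 0.003, 0.2, 0], [0, 0, 0.003, 0.2, 0], [1, 0, 0.003, 0.2, 0], [1, 0, 0.003, 0.2, 0], [1, 0, 0.003, 0.2, 0], [1, 0, 0.003, 0.2, 0], [1, 0, 0.003, 0.195, 0]]
  ],
  "grip_force": 25
}}

```text
clock: 31.53
tcp_pos: [0.5126, 0.0292, 0.0343]
orientation: [-0.028, 3.138, 0.001]
contact_force: [4.1, -0.1, -3.2]
grip_width: 0.0171
gripper_force: 25.5
```

Call:
{"api": "play_rows", "payload": {
  "commands": [
    [[1, -0.012, 0, -0.005, 0], [1, -0.024, 0, -0.008, 0], [1, -0.036, 0, -0.01, 0], [1, -0.048, 0, -0.01, 0], [1, -0.06, 0, -0.01, 0]]
  ]
}}

```text
clock: 31.95
tcp_pos: [0.5193, 0.0294, 0.034]
orientation: [0.028, -3.134, -0.0]
contact_force: [-7.0, 0.2, -1.8]
grip_width: 0.0171
gripper_force: 25.7
```

Call:
{"api": "play_rows", "payload": {
  "commands": [
    [[1, -0.012, 0, -0.004, 0], [1, -0.024, 0, -0.004, 0], [1, -0.036, 0, -0.004, 0]]
  ]
}}

```text
clock: 32.2
tcp_pos: [0.5253, 0.0296, 0.0344]
orientation: [0.028, -3.132, -0.0]
contact_force: [-7.7, -0.3, -2.2]
grip_width: 0.0173
gripper_force: 25.6
```

A steady slide at 7–7.7 N drag, nip about 9–10 N. I release and retreat.

Call:
{"api": "play_rows", "payload": {
  "commands": [
    [[1, 0.015, 0, 0.004, 0], [0, 0.015, 0, 0.004, 0], [0, 0.015, 0, 0.004, 0], [0, 0.015, 0, 0.004, 0], [0, 0.015, 0, -0.2, 0], [0, 0.03, 0, -0.4, 0], [0, 0.05, 0, -0.6, 0], [0, 0.05, 0, -0.8, 0], [0, 0.05, 0, -0.95, 0], [0, 0.05, 0, -0.95, 0], [0, 0.05, 0, -0.95, 0]]
  ]
}}

```text
clock: 33.12
tcp_pos: [0.5216, 0.0296, 0.2282]
orientation: [-0.028, 3.136, 0.003]
contact_force: [-0.8, 0.3, -0.9]
grip_width: 0.0427
gripper_force: 0.0
```

Run:
```python
from h import *
o=get_obs();print(o["tcp_pos"],o["clock"],o["contact_force"])
p=viewer.grab_frame("wrist");W=w2c(p,o)
X=np.array([(x,.029,.042) for x in np.arange(.47,.54,.0005)]);uv=proj(p,X,W).round().astype(int);rgb=p["pixels"][uv[:,1].clip(0,399),uv[:,0]].astype(int);t=X[(rgb[:,2]>rgb[:,0]+60)][0,0];print("tail end x",t)
p=viewer.grab_frame("side");h=cv2.cvtColor(p["pixels"],cv2.COLOR_RGB2HSV);m=(((h[...,0]<8)|(h[...,0]>172))&(h[...,1]>170)&(h[...,2]>90)).astype(np.uint8)
n,l,s,c=cv2.connectedComponentsWithStats(m);ok=False
for i in range(1,n):
    if s[i][4]>40: print(c[i],s[i]); ok|=np.hypot(*(c[i]-[339.5,159.65]))<1
ok&=.485<t<.53
print(ok)
if ok: print(r.hand_in())
```

```text
[0.5216315  0.02964422 0.22816361] 33.1167 [-0.79587236  0.3075295  -0.90898788]
tail end x 0.504
[339.5        159.63541667] [336 153   8  14  96]
[245.68049793 236.02904564] [239 226  15  22 241]
True
the job is handed in; nothing more can be done
None
```

I've handed the job in at about 33 s: the driver stands fully seated on the screw, and the block is nipped at roughly 9 N (7–7.7 N drag when slid) with its end about 39 mm behind the gate; the hand-in call returned no verdict.

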